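# Move the leak-test sensor to the next plug well

### The arm

A 6-joint arm with a two-finger parallel gripper is mounted at the origin on the work surface. World frame = base frame: x ahead of the robot, y to its left, z up, the work surface at z = 0. Lengths are in m, angles in rad, forces in N, time in s.
With the tool pointing down it reaches from about 0.325 to 0.9 m from the base axis. Payload 6.1 kg.
Tool frame: the origin (TCP) lies at the very end of the fingers, on their centre line; the grasp point (between the pads) lies ctrl.grip_depth behind it (ctrl.grip_depth is the distance from the TCP to the grasp point, in m); x points along the fingers, y is the direction in which the jaws open and shut, and the axes are right-handed (so a half turn about x gives the same grasp; the last joint's range is limited). The gripper opens to 85 mm and grips with 20 to 120 N. Pads are 22 mm wide; open, the fingers measure 114 mm over their backs; the gripper's body (76 mm by 85 mm) begins 54 mm behind the grasp point. The pads swing forward as they close: fully open they stand 13 mm farther back than shut.
Start: joints at [-1.324, 0.22, 1.526, -0, 1.395, -0.126], TCP at [0.228, -0.582, 0.231] pointing down, gripper open.
Joint ranges: [-2.98, 2.98], [-0.91, 2.08], [0.09, 2.57], [-1.24, 4.39], [0.2, 2.65], [-2.68, 2.68]. Speed limits (rad/s): [2.57, 2.57, 3.01, 3.14, 3.14, 3.14].

### API

Orientations are given as a unit quaternion [w, x, y, z].
In Python, from cell import ctrl, solver, viewer, telemetry gives the robot as it stands. The module is installed in compiled form; this text tells all that it offers. Calls block until the motion is done:
- ctrl.move_ptp(position, orientation): joint-space move of the TCP to a pose.
- ctrl.move_l(position, rot=None, rate=0.15, max_force=None): straight line of the TCP; rot=None keeps the orientation; rate is the mean speed in m/s. With max_force (N) it stops when the force on the tool has changed by that much, and returns True; else False.
- ctrl.set_joints(angles): joint-space move.
- ctrl.ungrasp() and ctrl.close_gripper(effort=None): open the fingers fully, or close them until they stop; effort is the grip in N (None keeps the last).
- ctrl.pause(seconds).
- solver.solve_ik(position, orientation): joint angles nearest the present ones, or None.
- viewer.grab_frame(name): name is "scene" or "top" or "wrist"; returns (picture, depth): 400x640x3 uint8, red, green, blue; 400x640 float32, m along the optical axis (not along the pixel's ray), 0 where there is no reading.
- viewer.calibration(name): a dict with "intrinsics" (3x3 intrinsics, pixels), "distortion" ([k1, k2, p1, p2, k3] as OpenCV has them; the pictures are not rectified), "T" (4x4, takes a point from camera to world coordinates). Camera axes: x right, y up, looking along -z (the intrinsics and any distortion apply to the point x, -y, -z); pixel columns grow to the right and rows downward; lengths in m; the calibration is good to about 2 mm. A picture is of the moment at which its call begins: read the wrist's pose just before it. calibration takes no time and is no camera call; for the wrist camera it gives the pose at the moment of the call.
A pose or a line that the arm cannot do raises ctrl.MotionError and nothing moves.
- ctrl.job_done(): hands the job in, once; it reports no verdict.
Trained networks look in the newest picture that a camera, given by its name, has taken for a name from the list of things; names that differ only in an ending like _2 or _b are one class to them, and where a whole thing is asked for, a point or a joint stands for the part that bears it (a point fixed in the world has none). Each returns a list of dicts, best first, with "conf" (0 to 1); they miss things now and then, are a little off and sometimes report something else, mostly with a low value. They report only what shows in the picture. A call takes as long as a camera call. They do not tell look-alikes from the thing itself.
- viewer.spot_in(label, camera): "bbox" ([left, top, width, height] as shares, 0 to 1, of the picture: columns of its width, rows of its height, round what is visible of it).
- viewer.tip_of(label, camera): "position" ([column, row] as shares, 0 to 1, of the picture: columns of its width, rows of its height: a listed point, or the origin of a listed thing).
Readings, each from a call of its own:
- telemetry.read_clock(): time.
- telemetry.read_joint_positions(): joint angles.
- telemetry.read_joint_velocities(): joint speeds.
- telemetry.read_effort(): joint torques, N m.
- telemetry.read_eef_pos(): TCP position.
- telemetry.read_orientation(): TCP orientation.
- telemetry.read_ft_force(): force on the tool from outside, world axes, zero at the start.
- telemetry.read_moment(): the same for the moment, N m.
- telemetry.read_width(): finger opening in m.
Only numpy, scipy, OpenCV 4.12 (cv2) and the standard library are available. Lean on these libraries where they do the work, as an engineer would, in place of code of your own. Each camera call takes 0.05 s, during which the arm holds its last target.

### The job

The pressure sensor has finished its reading on one plug well of this cylinder head. Press its coupling's release collar down until the sensor springs up, lift the sensor out, push it down into the empty coupling until it snaps in and stays locked, and let go of it. Work by feel: never tug on the sensor while it is locked, keep every push on the collars, couplings and sensor below 30 N, and leave the other things where they stand.

Things in the scene. Friction and masses are not known exactly. Their poses are not given: they have to be found in the camera images.
- sensor_grip (a point): Centre of the steel grip body (26 mm across, 34 mm tall, black cap) of the upright pressure sensor, 0.2 kg. z points up its axis. Below the body is a hard plug 20 mm across and 50 mm long, with a tapered nose and a locking groove: the nose tip is 67 mm under this point, the body's top 17 mm above it.
- mouth_a (a point): Coupling that holds the sensor at first: point on its axis, z up, level with the top of its collar when that is up (162 mm above the bench). The collar's top face is a flat ring, 25 mm inside and 48 mm outside diameter. sensor_grip is 25 mm above this point while locked (its body then clears the collar by 8 mm), about 33 mm when sprung up.
- mouth_b (a point): Empty coupling, made alike, in another well: point on its axis, z up, level with the top of its raised collar. Its funnelled bore (0.6 mm play all round) begins 12 mm below. The nose meets sprung jaws (15 to 20 N) some 25 mm below this point, then the valve spring (6 to 13 N); it snaps in with sensor_grip 25 mm above and stops hard 1 mm lower. Let go too early, it springs back up 8 mm.
- collar_a (a joint): Travel of the first coupling's steel release collar, m: 0 up, 0.005 fully down, where it stops hard. It starts to move at 6 N and takes 11 N at the bottom. Past 0.0043 it frees the sensor, which the valve spring then lifts by 8 mm; the collar stays about 0.004 down by itself until the sensor is lifted out (a few newtons), then springs up.
- collar_b (a joint): Travel of the empty coupling's collar, m: 0 up, 0.005 down. The plug drives it down by itself as it goes in and it snaps up again when the plug locks. A finger resting on it keeps the plug from locking.
- sensor: The whole sensor, 84 mm long: its origin is the tip of the plug's nose, z up along its axis. Round, so its yaw does not matter. Cannot be pulled out while locked.
- coupling_a: The first quick coupling, fixed in a plug well of the cylinder head, 56 mm tall, brass hex foot and steel collar 48 mm across; origin at its foot on the axis, z up. The four wells lie in one row 84 mm apart, along the black cam cover (top 98 mm above the bench); the other two carry flat hex bungs.
- coupling_b: The empty quick coupling, fixed in a plug well of the cylinder head, 56 mm tall, brass hex foot and steel collar 48 mm across; origin at its foot on the axis, z up. The four wells lie in one row 84 mm apart, along the black cam cover (top 98 mm above the bench); the other two carry flat hex bungs.
- tappet: round steel cam follower, 29 mm across and 25 mm tall, standing on the cam cover in front of the row of wells
- socket_1: steel spanner socket, 25 mm across and 30 mm tall, standing on the cam cover behind the row of wells
- socket_2: steel spanner socket, 21 mm across and 38 mm tall, standing on the bench behind the head
- piston: aluminium piston, 72 mm across and 48 mm tall, standing on its crown behind the head
- spanner: open-ended spanner, 165 mm long, lying in front of the head
- oil_bottle: dark oil bottle, 60 mm across and 150 mm tall, standing behind the head
Not all that is in view belongs to the job. What is shaped like the sensor but brown is not meant.

How it is judged:
By the outcome, as a careful person would: the job done as asked, in the order asked, and still so for the second after the job is handed in, with the robot touching nothing.
It also fails if it takes over 64 s, if anything falls off the work surface, if the arm or the gripper's body presses on something with over 40 N, if the wrist force passes 120 N, or if a joint passes its speed limit or range.

## Working session

There is one attempt and no reset: what is moved stays moved. The work goes in short steps, each a Python script; the robot and the scene stay as the last script left them, time stands still between calls to the robot, and variables do not carry over. Pictures are saved under pics/ and viewed, and the job is handed in when it is done.

```bash
mkdir -p pics; ls; python3 - <<'E'
from cell import ctrl, solver, viewer, telemetry
import cv2, numpy as np
for n in ("scene","top"):
    p,d=viewer.grab_frame(n)
    cv2.imwrite(f"pics/{n}0.png",p[:,:,::-1])
    c=viewer.calibration(n); print(n,c["intrinsics"],c["distortion"],np.round(c["T"],3))
    for l in ("sensor_grip","mouth_a","coupling_a","sensor"):
        print(l,[(np.round(r["position"],3),round(r["conf"],2)) for r in viewer.tip_of(l,n)])
print(telemetry.read_clock(),ctrl.grip_depth,telemetry.read_orientation(),telemetry.read_width())
E
```

```text
pics
scene [[470.45044302   0.         320.5421308 ]
 [  0.         470.45044302 198.20794558]
 [  0.           0.           1.        ]] [-0.09793508  0.          0.          0.          0.        ] [[-0.207 -0.706  0.678  1.161]
 [ 0.978 -0.137  0.155  0.143]
 [-0.017  0.695  0.719  0.731]
 [ 0.     0.     0.     1.   ]]
sensor_grip [(array([0.654, 0.542]), 0.96), (array([0.562, 0.38 ]), 0.58), (array([0.555, 0.466]), 0.58)]
mouth_a [(array([0.486, 0.415]), 0.71), (array([0.559, 0.408]), 0.63)]
coupling_a [(array([0.486, 0.473]), 0.9), (array([0.552, 0.458]), 0.82)]
sensor [(array([0.551, 0.45 ]), 0.79), (array([0.651, 0.598]), 0.79)]
top [[414.72612      0.         311.45925886]
 [  0.         414.72612    203.00395959]
 [  0.           0.           1.        ]] [-0.0673446  0.         0.         0.         0.       ] [[-0.013  0.997 -0.07   0.556]
 [-1.    -0.013 -0.     0.008]
 [-0.001  0.07   0.998  0.832]
 [ 0.     0.     0.     1.   ]]
sensor_grip [(array([0.43 , 0.636]), 0.7), (array([0.338, 0.602]), 0.5)]
mouth_a [(array([0.432, 0.629]), 0.73), (array([0.515, 0.589]), 0.7), (array([0.429, 0.64 ]), 0.46)]
coupling_a [(array([0.51 , 0.595]), 0.79), (array([0.436, 0.624]), 0.55)]
sensor [(array([0.349, 0.594]), 0.81), (array([0.435, 0.638]), 0.79)]
0.5 0.0187 [-0.13103344 -0.69485601 -0.1310487   0.69486085] 0.08542226638514704
```

View pics/scene0.png

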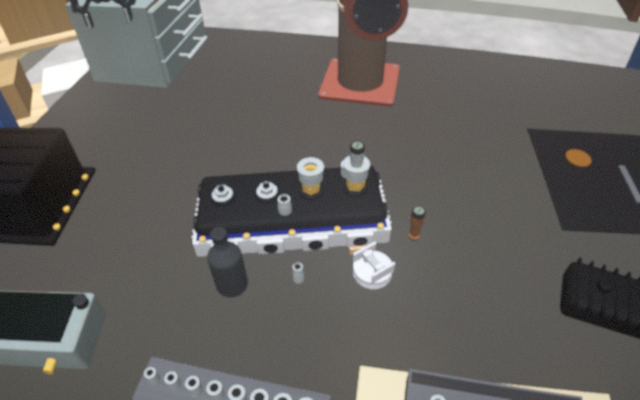

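View pics/top0.png

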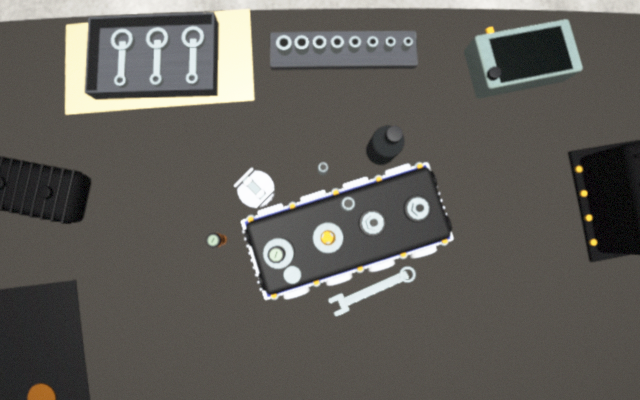

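The scene view shows the sensor in the right-hand coupling (357,150) and the empty coupling at (311,165). In the top view they are at (278,254) and (328,237). The brown look-alike stands apart on the bench. Next I'll work out positions.

```bash
cat > h.py <<'E'
from cell import ctrl, solver, viewer, telemetry
import cv2, numpy as np
from scipy.spatial.transform import Rotation as R
def ray(c,uv):
    q=cv2.undistortPoints(np.array([[uv]],float),c["intrinsics"],np.array(c["distortion"]))[0,0]
    T=c["T"]; return T[:3,3],T[:3,:3]@np.array([q[0],-q[1],-1.])
def plane(c,uv,z):
    o,d=ray(c,uv); return o+d*(z-o[2])/d[2]
def proj(c,P):
    T=np.linalg.inv(c["T"]); p=(T[:3,:3]@np.atleast_2d(P).T).T+T[:3,3]
    p=p*[1,-1,-1]; return cv2.projectPoints(p,np.zeros(3),np.zeros(3),c["intrinsics"],np.array(c["distortion"]))[0][:,0]
def cloud(c,d):
    v,u=np.mgrid[0:400,0:640]; uv=np.stack([u,v],-1).reshape(-1,1,2).astype(float)
    q=cv2.undistortPoints(uv,c["intrinsics"],np.array(c["distortion"]))[:,0]
    dd=d.reshape(-1,1); P=np.hstack([q[:,:1],-q[:,1:],-np.ones((len(q),1))])*dd
    return (P@c["T"][:3,:3].T+c["T"][:3,3]).reshape(400,640,3)
def quat(yaw):  # tool down, jaw axis y at angle yaw in world
    x=np.array([0,0,-1.]);y=np.array([np.cos(yaw),np.sin(yaw),0]);z=np.cross(x,y)
    q=R.from_matrix(np.stack([x,y,z],1)).as_quat(); return [q[3],q[0],q[1],q[2]]
E
python3 - <<'E'
from h import *
ctop=viewer.calibration("top"); cs=viewer.calibration("scene")
for n,uv,z in (("A cap",(275.5,254.5),.204),("A ring",(278,254),.162),("B ring",(328,237.5),.162),("bung3",(372,222.5),.115),("bung4",(417,208),.115)):
    print("top",n,plane(ctop,uv,z).round(4))
for n,uv,z in (("A cap",(357.5,146),.204),("B",(311,166),.162)): print("scene",n,plane(cs,uv,z).round(4))
p,d=viewer.grab_frame("top"); W=cloud(ctop,d)
for uv in ((276,254),(292,252),(272,240),(328,225),(340,237),(350,260)): print(uv,W[uv[1],uv[0]].round(3))
q=telemetry.read_orientation(); print(R.from_quat([q[1],q[2],q[3],q[0]]).as_matrix().round(2))
print(viewer.calibration("wrist")["T"].round(3), viewer.calibration("wrist")["intrinsics"][0,0])
E
```

```text
top A cap [0.5231 0.0638 0.204 ]
top A ring [0.5217 0.0634 0.162 ]
top B ring [ 0.5471 -0.0173  0.162 ]
top bung3 [ 0.5712 -0.0956  0.115 ]
top bung4 [ 0.5953 -0.1747  0.115 ]
scene A cap [0.5267 0.0658 0.204 ]
scene B [ 0.5477 -0.0141  0.162 ]
(276, 254) [0.524 0.063 0.203]
(292, 252) [0.525 0.041 0.161]
(272, 240) [0.544 0.073 0.164]
(328, 225) [ 0.567 -0.018  0.164]
(340, 237) [ 0.548 -0.037  0.159]
(350, 260) [ 0.506 -0.058  0.098]
[[-0.    0.36 -0.93]
 [ 0.   -0.93 -0.36]
 [-1.   -0.    0.  ]]
[[ 0.363  0.888  0.281  0.3  ]
 [-0.932  0.346  0.11  -0.554]
 [ 0.001 -0.301  0.953  0.375]
 [ 0.     0.     0.     1.   ]] 321.435048116985
```

```bash
python3 - <<'E'
from h import *
for yaw in (0.303,0.303+np.pi,0.303-np.pi/2,0.303+np.pi/2):
    for P in ((.522,.0645,.3),(.547,-.017,.3)):
        s=solver.solve_ik(list(P),quat(yaw)); print(yaw, None if s is None else np.round(s,2))
yaw=0.303
ctrl.move_ptp([.54,.02,.31],quat(yaw))
c=viewer.calibration("wrist"); p,d=viewer.grab_frame("wrist")
cv2.imwrite("pics/w1.png",p[:,:,::-1]); np.savez("w1.npz",d=d,p=p,**{k:np.array(v) for k,v in c.items()})
for l in ("sensor_grip","mouth_a","coupling_a"):
    print(l,[(np.round(np.array(r["position"])*[640,400],1),round(r["conf"],2)) for r in viewer.tip_of(l,"wrist")])
print(telemetry.read_clock(), proj(c,[[.522,.0645,.162],[.547,-.017,.162]]))
E
```

```text
0.303 [-0.03 -0.06  1.69 -0.    1.51 -0.33]
0.303 [-0.18 -0.    1.64 -0.    1.5  -0.48]
3.444592653589793 None
3.444592653589793 [-0.18 -0.    1.64 -0.    1.5   2.66]
-1.2677963267948966 [-0.03 -0.06  1.69 -0.    1.51  1.24]
-1.2677963267948966 [-0.18 -0.    1.64 -0.    1.5   1.09]
1.8737963267948965 [-0.03 -0.06  1.69 -0.    1.51 -1.9 ]
1.8737963267948965 [-0.18 -0.    1.64 -0.    1.5  -2.05]
sensor_grip [(array([375.2,  21.4]), 0.82), (array([315.7, 139.4]), 0.7)]
mouth_a [(array([318.2, 224.5]), 0.95), (array([318.7, 137. ]), 0.78)]
coupling_a [(array([317.7, 207.2]), 0.87), (array([312.7, 132.9]), 0.86)]
3.175 [[313.89261477 134.95271777]
 [314.04876105 224.29413117]]
```

View pics/w1.png

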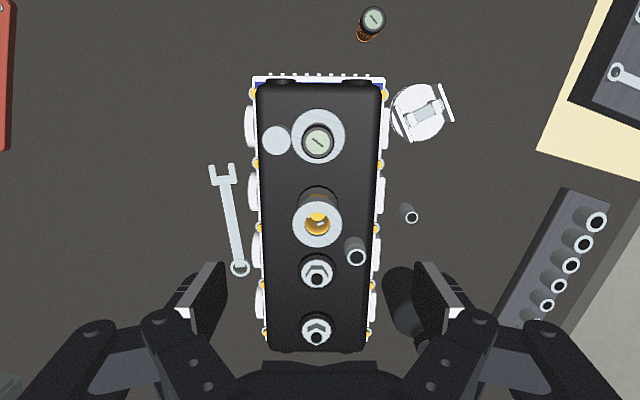

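The wrist view shows the sensor cap at (317,142) and the empty coupling's ring at (318,224), with the row running vertically. The tappet is at (277,140), close to coupling A but lower. I'll refine the axes by fitting the collar rings.

```bash
cat >> h.py <<'E'
from scipy.optimize import least_squares
def ringfit(c,p,XY,z=.162,r=.024,win=6,phis=None):
    """find outer collar edge along radial profiles (bright inside->dark outside), fit XY centre"""
    g=cv2.GaussianBlur(cv2.cvtColor(p,cv2.COLOR_RGB2GRAY),(0,0),0.7).astype(np.float32)
    XY=np.array(XY,float)
    for it in range(4):
        pts=[]
        for ph in np.arange(0,2*np.pi,np.pi/36) if phis is None else phis:
            rr=np.arange(r-.005,r+.005,.0002)
            P=np.stack([XY[0]+rr*np.cos(ph),XY[1]+rr*np.sin(ph),np.full(len(rr),z)],1)
            uv=proj(c,P).astype(np.float32)
            v=cv2.remap(g,uv[:,0:1],uv[:,1:2],cv2.INTER_LINEAR)[:,0]
            dv=-np.gradient(v); k=np.argmax(dv)
            if dv[k]>1.5 and 2<k<len(rr)-3: pts.append(P[k,:2])
        pts=np.array(pts)
        s=least_squares(lambda q:np.hypot(*(pts-q[:2]).T)-q[2],[*XY,r],loss="soft_l1",f_scale=.0005)
        XY=s.x[:2]
    return s.x,len(pts),np.median(abs(s.fun))
E
python3 - <<'E'
from h import *
c=viewer.calibration("wrist"); p,d=viewer.grab_frame("wrist")
W=cloud(c,d)
ct=viewer.calibration("top"); pt,dt=viewer.grab_frame("top"); 
cs=viewer.calibration("scene"); ps,ds=viewer.grab_frame("scene")
for nm,XY in (("A",(.522,.0645)),("B",(.547,-.017))):
    for n,cc,pp in (("wrist",c,p),("scene",cs,ps)):
        s,k,e=ringfit(cc,pp,XY); print(nm,n,s.round(4),k,e.round(5))
    m=(abs(W[...,2]-.162)<.006)&(np.hypot(W[...,0]-XY[0],W[...,1]-XY[1])<.032)
    P=W[m]; print(nm,"depth",len(P),P.mean(0).round(4),((P.min(0)+P.max(0))/2).round(4),np.ptp(P,axis=0).round(4))
s=ringfit(c,p,(.5225,.0645),z=.204,r=.010); print("cap",s)
E
```

```text
A wrist [0.5256 0.0643 0.024 ] 72 0.00016
A scene [0.5236 0.0643 0.0252] 61 0.00074
A depth 1328 [0.5245 0.0676 0.1625] [0.5253 0.0643 0.1627] [0.0469 0.0477 0.0051]
B wrist [ 0.5496 -0.0164  0.0241] 72 0.00011
B scene [ 0.548  -0.0156  0.025 ] 71 0.00047
B depth 1412 [ 0.5492 -0.0151  0.1624] [ 0.5496 -0.016   0.1605] [0.047  0.0478 0.0084]
cap (array([0.52552468, 0.06416071, 0.00920847]), 72, np.float64(1.6128551806410263e-05))
```

```bash
python3 - <<'E'
from h import *
yaw=0.289-np.pi/2
ctrl.move_ptp([.54,.02,.31],quat(yaw))
c=viewer.calibration("wrist"); p,d=viewer.grab_frame("wrist")
cv2.imwrite("pics/w2.png",p[:,:,::-1])
M=[]
for nm,XY in (("A",(.5256,.0643)),("B",(.5496,-.0164))):
    s,k,e=ringfit(c,p,XY); print(nm,s.round(4),k,e.round(5)); M.append(s[:2])
s=ringfit(c,p,(.5256,.0643),z=.204,r=.010); print("cap",s[0],s[1])
def rot(a): return np.array([[np.cos(a),-np.sin(a)],[np.sin(a),np.cos(a)]])
for m1,m2 in zip(np.array([(.5256,.0643),(.5496,-.0164)]),M):
    R1,R2=rot(.303),rot(yaw); e=np.linalg.solve(R1-R2,m1-m2); print("e",e.round(4),"p",(m1-R1@e).round(4))
print(telemetry.read_clock())
E
```

```text
A [0.5254 0.0643 0.0242] 64 0.00013
B [ 0.5495 -0.0162  0.0241] 72 0.00011
cap [0.52543745 0.064261   0.00917522] 71
e [ 0.0001 -0.0001] p [0.5255 0.0644]
e [-0.0001 -0.0001] p [ 0.5497 -0.0162]
4.7833
```

View pics/w2.png

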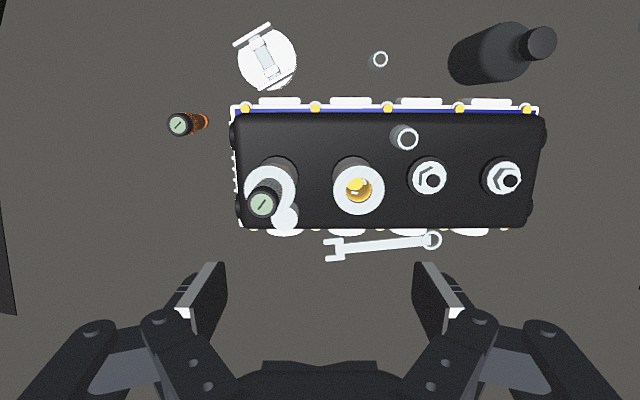

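Both wrist views agree within 0.2 mm: A is at (0.5255, 0.0643), B at (0.5496, −0.0163), spaced 84 mm. Now I'll press collar A with closed fingers beside the sensor, on its outer side along the row.

```bash
cat >> h.py <<'E'
A=np.array([.5255,.0643]);B=np.array([.5496,-.0163]);r=(B-A)/np.linalg.norm(B-A);yaw=np.arctan2(r[0],-r[1])
E
python3 - <<'E'
from h import *
P=A-0.0268*r; print(yaw,P)
f=lambda s:print(s,telemetry.read_ft_force().__array__().round(2) if hasattr(telemetry.read_ft_force(),'__array__') else np.round(telemetry.read_ft_force(),2),np.round(telemetry.read_eef_pos(),4),telemetry.read_clock())
ctrl.close_gripper(effort=20)
ctrl.move_ptp([*P,.24],quat(yaw))
ctrl.move_l([*P,.172],rate=.08); f("above"); print(telemetry.read_width())
c=viewer.calibration("wrist"); p,d=viewer.grab_frame("wrist"); cv2.imwrite("pics/w3.png",p[:,:,::-1])
p,d=viewer.grab_frame("scene"); cv2.imwrite("pics/s3.png",cv2.resize(p[60:300,200:480,::-1],None,fx=2.5,fy=2.5))
E
```

```text
0.2905459442231018 [0.51782246 0.08997675]
above [ 0.23 -0.74  0.92] [0.5183 0.09   0.1726] 7.85
-7.679050304580042e-05
```

View pics/w3.png

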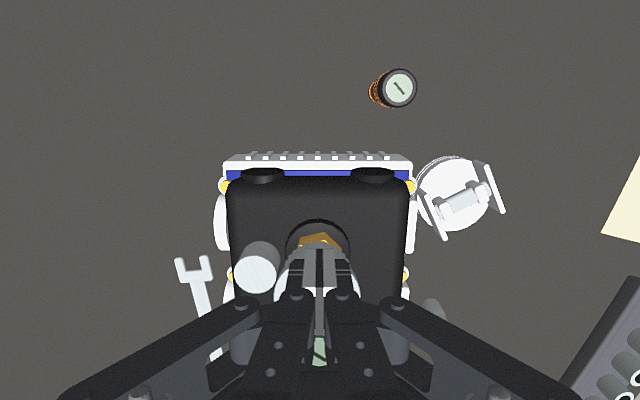

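View pics/s3.png

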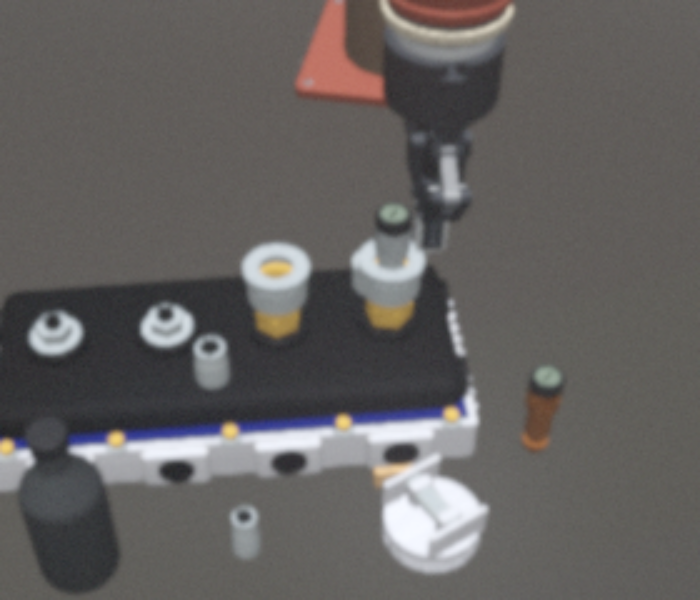

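The scene crop shows the closed fingers (435,235) just outboard of the sensor, above collar A's rim. In the wrist view they are clear of the tappet (257,265). Now the press.

```bash
cat >> h.py <<'E'
def f(s):print(s,np.round(telemetry.read_ft_force(),1),np.round(telemetry.read_eef_pos(),4),round(telemetry.read_clock(),2))
E
python3 - <<'E'
from h import *
P=A-0.0268*r
h=ctrl.move_l([*P,.1585],rate=.02,max_force=12);f(h)
for z in (.1575,.157,.1565,.156):
    if h: break
    h=ctrl.move_l([*P,z],rate=.01,max_force=15);f((z,h))
    if abs(telemetry.read_ft_force()[2])>16: break
p,d=viewer.grab_frame("scene"); cv2.imwrite("pics/s4.png",cv2.resize(p[60:300,200:480,::-1],None,fx=2.5,fy=2.5))
E
```

```text
False [-4.2  0.1  8.4] [0.518  0.09   0.1595] 8.78
(0.1575, False) [-3.  -0.1  6. ] [0.5179 0.09   0.1582] 9.03
(0.157, False) [-4.  -0.9  7.8] [0.518  0.09   0.1579] 9.28
(0.1565, False) [-4.  -0.9  9.3] [0.518  0.09   0.1577] 9.53
(0.156, False) [-4.8 -0.3 10. ] [0.518  0.09   0.1573] 9.78
```

View pics/s4.png

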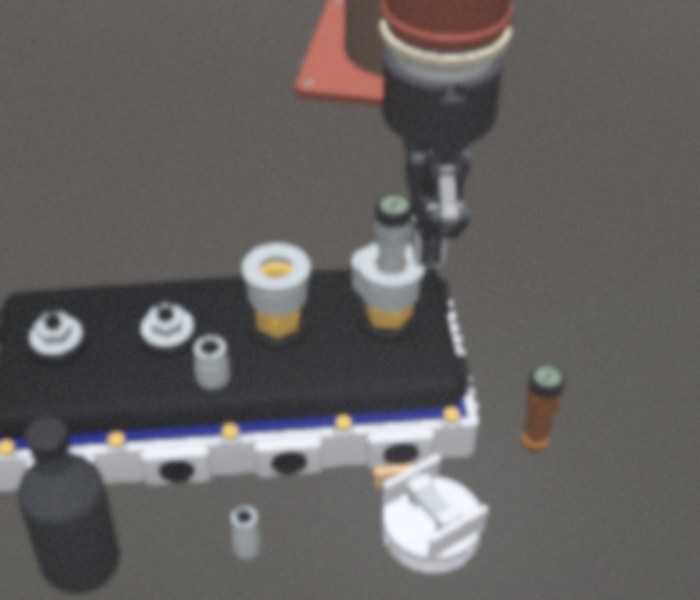

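The cap rose from about row 213 to 206 in the crop (2.5 px/px), which matches the 8 mm spring-up. I'll retract straight up, check it, and get into the grasp pose.

```bash
python3 - <<'E'
from h import *
P=A-0.0268*r
ctrl.move_l([*P,.25],rate=.12);f("up")
ctrl.ungrasp()
ctrl.move_ptp([*A,.30],quat(yaw)); f("over")
c=viewer.calibration("wrist"); p,d=viewer.grab_frame("wrist"); cv2.imwrite("pics/w5.png",p[:,:,::-1])
W=cloud(c,d); m=np.hypot(W[...,0]-A[0],W[...,1]-A[1])<.007
z=W[m][:,2]; print("cap z",np.median(z[z>.18]))
m=np.hypot(W[...,0]-A[0],W[...,1]-A[1]); m=(m>.016)&(m<.022); z=W[m][:,2]; print("collar A z",np.median(z[abs(z-.16)<.01]))
m=np.hypot(W[...,0]-B[0],W[...,1]-B[1]); m=(m>.016)&(m<.022); z=W[m][:,2]; print("collar B z",np.median(z[abs(z-.16)<.01]))
for z in (.212,.204): print(ringfit(c,p,A,z=z,r=.0095))
E
```

```text
up [ 0.6 -1.1 -0.2] [0.5172 0.09   0.2489] 10.76
over [-0.7  0.6  0.2] [0.5266 0.0638 0.3019] 11.88
cap z 0.2123294211611257
collar A z 0.15915457061500782
collar B z 0.16277260700711338
(array([0.52562599, 0.06401627, 0.00916839]), 72, np.float64(0.00011691892241073171))
(array([0.52629249, 0.06146424, 0.00951697]), 72, np.float64(0.00017372454600415345))
```

View pics/w5.png

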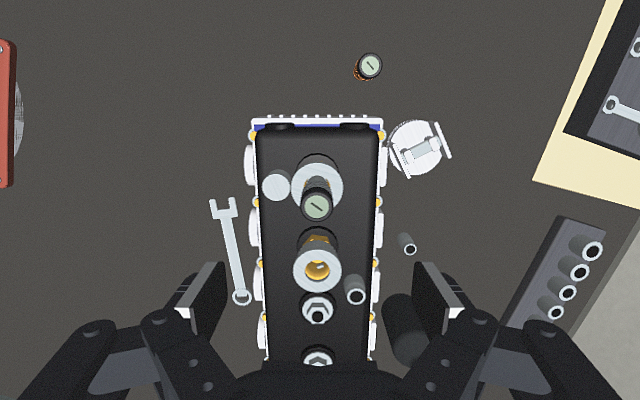

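The sensor is sprung: cap top at 0.212 (8 mm up) and collar A about 4 mm down. Now a gentle grasp, a side-force check, then the lift.

```bash
python3 - <<'E'
from h import *
ctrl.move_l([*A,.1805],rate=.1); ctrl.pause(.3); f("at")
ctrl.close_gripper(effort=20); f("closed"); print(telemetry.read_width())
ctrl.pause(.3); f("settled"); print(np.round(telemetry.read_moment(),2))
E
```

```text
at [ 0.4 -0.9  0.3] [0.5257 0.0643 0.1808] 13.57
closed [-2.  -0.6  1.4] [0.5253 0.0642 0.1805] 14.15
0.025513227373981172
settled [-1.7 -0.6  2.9] [0.5253 0.0643 0.1805] 14.45
[-0.06  0.4  -0.01]
```

```bash
python3 - <<'E'
from h import *
ctrl.close_gripper(effort=70); f("grip"); print(telemetry.read_width())
h=ctrl.move_l([*A,.195],rate=.03,max_force=15); f(("lift1",h))
if not h:
    ctrl.move_l([*A,.262],rate=.12); f("lift2")
    ctrl.move_l([*B,.262],rate=.12); ctrl.pause(.4); f("overB"); print(telemetry.read_width())
c=viewer.calibration("wrist"); p,d=viewer.grab_frame("wrist"); cv2.imwrite("pics/w6.png",p[:,:,::-1])
p,d=viewer.grab_frame("scene"); cv2.imwrite("pics/s6.png",cv2.resize(p[60:300,200:480,::-1],None,fx=2.5,fy=2.5))
E
```

```text
grip [-2.9 -1.2  3.4] [0.5254 0.0642 0.1806] 14.67
0.024265580300056086
('lift1', False) [-0.2 -0.3 -2.6] [0.5256 0.0644 0.1952] 15.3
lift2 [-0.5  0.1 -1.9] [0.5251 0.0643 0.2613] 16.01
overB [ 0.2  0.  -2.1] [ 0.5496 -0.0159  0.2621] 17.26
0.024312499677684864
```

View pics/w6.png

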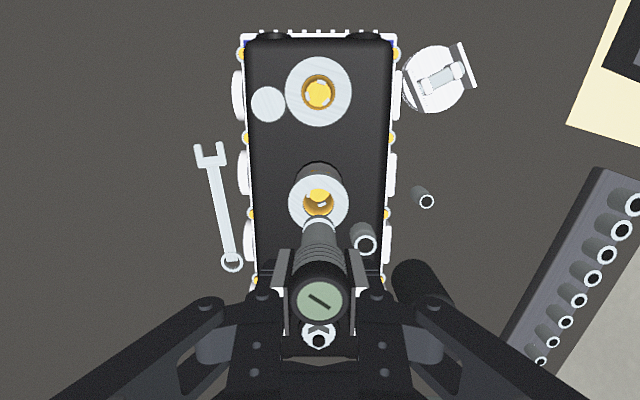

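View pics/s6.png

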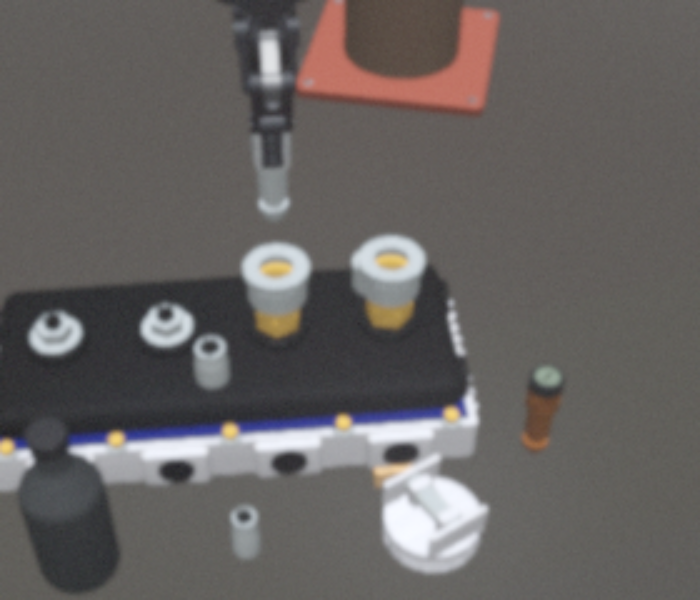

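The sensor is held (2 N weight), both couplings are empty, and collar A has sprung up. Now the insertion into B, by feel.

```bash
python3 - <<'E'
from h import *
ctrl.move_l([*B,.206],rate=.08); ctrl.pause(.3); f("pre")
h=ctrl.move_l([*B,.1915],rate=.02,max_force=8); f(("bore",h))
E
```

```text
pre [-0.3  0.5 -2.3] [ 0.5499 -0.0163  0.2065] 18.51
('bore', False) [ 0.4 -1.  -2.2] [ 0.5497 -0.0163  0.1916] 19.38
```

```bash
python3 - <<'E'
from h import *
z=.1905
while z>=.1695:
    h=ctrl.move_l([*B,z],rate=.012,max_force=22); f((round(z,4),h))
    F=telemetry.read_ft_force(); zz=telemetry.read_eef_pos()[2]
    if h or F[2]>24 or abs(F[0])>8 or abs(F[1])>8: break
    if zz<.1722: break
    z-=.0015
E
```

```text
(0.1905, False) [-0.2  0.3 -1.8] [ 0.5496 -0.0163  0.1905] 19.63
(0.189, False) [ 1.  -0.4 -2.4] [ 0.5495 -0.0163  0.1889] 19.91
(0.1875, False) [-0.6  0.  -1.8] [ 0.5496 -0.0163  0.1875] 20.18
(0.186, False) [-2.   0.9  3.1] [ 0.5497 -0.0164  0.1865] 20.46
(0.1845, False) [-2.6 -0.4  4.8] [ 0.5498 -0.0164  0.1852] 20.73
(0.183, False) [-3.  -0.1  7.3] [ 0.5498 -0.0164  0.184 ] 21.01
(0.1815, False) [-4.1 -0.3  8.6] [ 0.5499 -0.0164  0.183 ] 21.28
(0.18, False) [-5.5  0.2 14.3] [ 0.5501 -0.0165  0.1826] 21.56
(0.1785, False) [-2.   0.1  3.2] [ 0.5498 -0.0164  0.1799] 21.83
(0.177, False) [-5.2 -0.4  7.8] [ 0.5498 -0.0164  0.1779] 22.11
(0.1755, False) [-3.9  0.4  9. ] [ 0.5498 -0.0165  0.1765] 22.38
(0.174, False) [-4.5 -0.1  8.7] [ 0.5498 -0.0165  0.175 ] 22.66
(0.1725, False) [-3.1 -0.5  3.3] [ 0.5499 -0.0164  0.1731] 22.93
(0.171, False) [-4.1  0.4  8.6] [ 0.55   -0.0165  0.1721] 23.21
```

```bash
python3 - <<'E'
from h import *
for z in (.170,.1692):
    h=ctrl.move_l([*B,z],rate=.012,max_force=12); f((z,h))
    if h or telemetry.read_ft_force()[2]>17: break
c=viewer.calibration("wrist"); p,d=viewer.grab_frame("wrist"); cv2.imwrite("pics/w7.png",p[:,:,::-1])
W=cloud(c,d); 
for n,X in (("A",A),("B",B)):
    m=np.hypot(W[...,0]-X[0],W[...,1]-X[1]); m=(m>.014)&(m<.023); z=W[m][:,2]; z=z[abs(z-.16)<.009]; print("collar",n,len(z),np.percentile(z,[10,50,90]).round(4))
E
```

```text
(0.17, False) [-6.2  0.1 14.7] [ 0.5501 -0.0165  0.1721] 23.46
(0.1692, False) [-8.7  0.3 18.6] [ 0.5502 -0.0165  0.172 ] 23.71
collar A 5462 [0.1617 0.1626 0.1635]
collar B 1696 [0.1619 0.1627 0.1635]
```

View pics/w7.png

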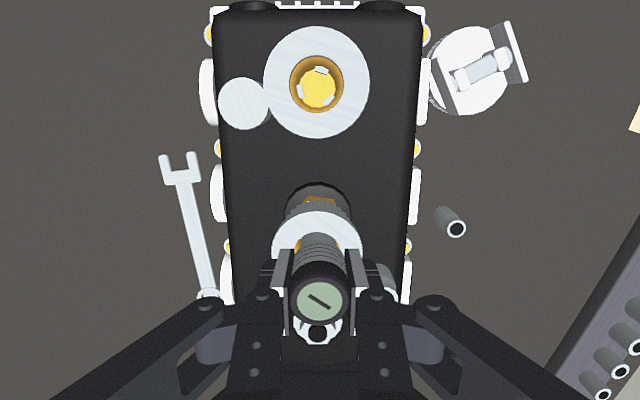

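The hard stop is felt at 0.172 and collar B is back up (0.1627), so the sensor is locked. I'll unload, release, back off and check.

```bash
python3 - <<'E'
from h import *
ctrl.move_l([*B,.1718],rate=.02); f("unload")
ctrl.ungrasp(); f("open"); print(telemetry.read_width())
ctrl.move_l([*B,.30],rate=.12); ctrl.pause(.3); f("up")
c=viewer.calibration("wrist"); p,d=viewer.grab_frame("wrist"); cv2.imwrite("pics/w8.png",p[:,:,::-1])
W=cloud(c,d)
for n,X in (("A",A),("B",B)):
    m=np.hypot(W[...,0]-X[0],W[...,1]-X[1]); mm=(m>.014)&(m<.023); z=W[mm][:,2]; z=z[abs(z-.16)<.009]; print("collar",n,len(z),np.percentile(z,[10,50,90]).round(4))
z=W[m<.006][:,2]; print("cap z",np.median(z[z>.18]))
print(ringfit(c,p,B,z=.204,r=.0095))
p,d=viewer.grab_frame("scene"); cv2.imwrite("pics/s8.png",cv2.resize(p[60:300,200:480,::-1],None,fx=2.5,fy=2.5))
E
```

```text
unload [-4.  -0.1 10.1] [ 0.55   -0.0164  0.1727] 24.04
open [ 0.2 -0.4 -0.1] [ 0.5496 -0.0163  0.1717] 24.67
0.08551350956963465
up [ 0.2  0.8 -0.4] [ 0.5494 -0.0163  0.2995] 26.18
collar A 1590 [0.1617 0.1626 0.1635]
collar B 888 [0.1618 0.1627 0.1636]
cap z 0.20449996612399118
(array([ 0.550395  , -0.01645791,  0.00920903]), 68, np.float64(0.00010398271702719269))
```

View pics/w8.png

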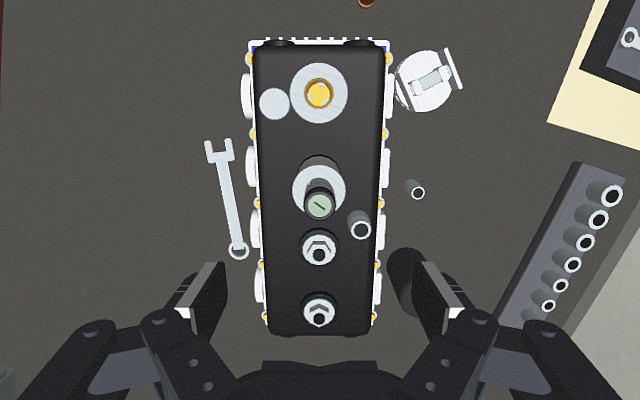

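View pics/s8.png

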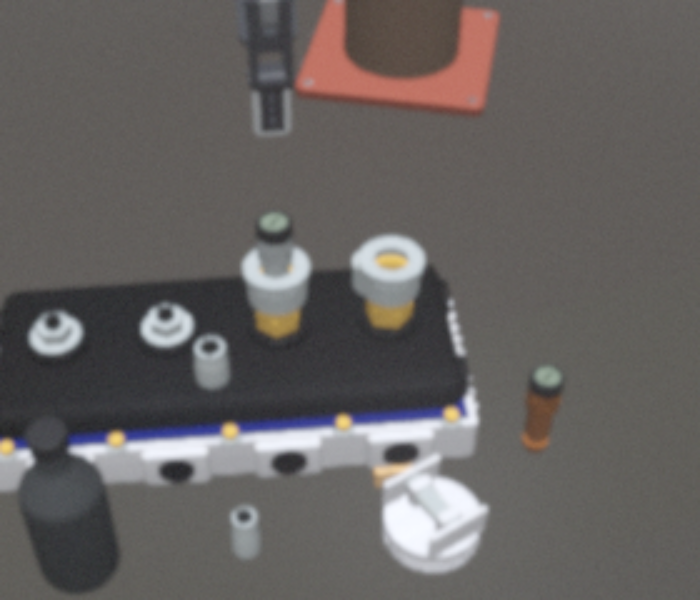

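The sensor now stands in B with its cap at z 0.2045, the locked height. Both collars are up, everything else is where it was, and the gripper is clear.

```bash
python3 -c "
from h import *
ctrl.job_done(); print(telemetry.read_clock())"
```

```text
the job is handed in; nothing more can be done
the job is handed in; nothing more can be done
```

The sensor is now locked in the second coupling, the gripper has let go and is clear, and the job is handed in at about 26 s of the 64 s allowed.

- **Release:** I pressed collar A with closed fingers beside the sensor, at about 10 N. The sensor sprang up 8 mm (cap top from 0.204 to 0.212 m) before I gripped it, so it was never tugged while locked.
- **Transfer:** Lifting it out took only small forces, and collar A sprang back up.
- **Insertion:** The nose entered coupling B with no side load. The jaws gave way at about 14 N, and I then felt the hard stop. The largest reading between steps was 18.6 N down and 8.7 N sideways; the force was not logged during the moves themselves.
- **Last checks:**
  - After letting go, the cap top stayed at 0.2045 m, the locked height.
  - Both collars measured up, at 0.163 m.
  - By eye, the other things in the wrist and scene pictures stood where they were before.
- **Disagreements:** The scene and top cameras placed the couplings 2 to 4 mm away from where the wrist camera did. I used the wrist values, since two wrist views agreed within 0.2 mm.
- **Not checked:** I did not do a separate pull test on the lock, because tugging was not allowed.

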